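# Shut and latch the bottle leak tester

### The job

The sample bottle is already lying in the leak-test chamber. Swing the clear lid fully shut, then turn the yellow latch knob clockwise until it clicks past its detent and its steel dog sits across the lid. Leave the sample lying in its cradle and do not knock over the bottles standing on the table.

Things in the scene. Friction and masses are not known exactly. Their poses are not given: they have to be found in the camera images.
- chamber: white leak-test chamber fixed to the table, box 220 (its x) x 180 (its y) x 90 mm high, 8 mm walls; origin at the centre of its underside; yaw varies. On its +y side a blue bracket 70 x 86 mm, 100 mm high, centred at x -50, y 134 mm, carries the latch knob; the brass housing of its ball plunger stands at x -50, y 169 mm, 116 mm high
- cradle (a point): middle of the chamber's inner floor, 8 mm above the table, between two low rails where the sample lies
- lid (a joint): angle of the clear lid (rad): 0 fully shut, grows as it opens; it starts about 0.9 to 1.4 open, leaning over the chamber, and stiff friction keeps it wherever it is left. The lid is 220 x 180 x 10 mm, clear panel in an aluminium frame; shut, its top is 101 mm above the table
- lid_hinge (a point): middle of the lid's hinge line, at the lid's lower face, over the outer edge of the chamber's -y wall, 91 mm above the table; the hinge runs along the chamber's x. Its frame moves with the lid: y points along the lid from the hinge to the free edge, z out of the lid's upper (outer) face
- lid_tab (a point): centre of the outer (upper) face of the red finger tab on the lid's free edge: 192 mm from the hinge, 60 mm towards the chamber's +x end; tab 50 (x) x 24 (y) x 10 mm. Pressing here from the outer side closes the lid; z points out of the outer face
- latch (a joint): angle of the latch knob (rad), growing clockwise seen from above: 0 parked (it starts within 0.12 of it, dog clear of the lid), free to about 0.5, then a tooth on the disc meets a sprung ball and it resists with up to about 0.25 N m to the crest at 0.85; past that the ball pushes it on to about 1.15 (clicked); stop at 1.4, dog square across the lid. Turns freely on to 1.4
- latch_grip (a point): grip point of the latch knob, on its vertical axis, 142 mm above the table: yellow bar 46 mm long, 14 mm thick, its top 14 mm above this point, the black disc under it (44 mm across) 30 mm below. x points along the bar and the steel dog, which reaches 60 mm from the axis, below the bar; z up. Take the bar across its thickness
- sample: loose dark bottle with black cap lying in the chamber along its x, 48 mm diameter, 130 mm long; origin on its underside at mid-length
- bottle_a: loose standing dark bottle with black cap, 48 mm diameter, 130 mm tall, a bystander; origin at the centre of its base
- bottle_b: loose standing dark bottle with black cap, 48 mm diameter, 130 mm tall, a bystander; origin at the centre of its base
- bottle_c: loose standing dark bottle with black cap, 48 mm diameter, 130 mm tall, a bystander; origin at the centre of its base

How it is judged:
By the outcome, as a careful person would: the job done as asked, in the order asked, and still so for the second after the job is handed in, with the robot touching nothing.
It also fails if it takes over 45 s, if anything falls off the work surface, if the arm or the gripper's body presses on something with over 40 N, if the wrist force passes 120 N, or if a joint passes its speed limit or range.

### The arm

A 6-joint arm with a two-finger parallel gripper is mounted at the origin on the work surface. World frame = base frame: x ahead of the robot, y to its left, z up, the work surface at z = 0. Lengths are in mm, angles in degrees, forces in N, time in s.
With the tool pointing down it reaches from about 300 to 850 mm from the base axis. Payload 4.2 kg.
Tool frame: the origin (TCP) lies midway between the tips of the shut fingers; the grasp point (between the pads) lies 19 mm behind it; z points along the fingers, y is the line along which they close (so a half turn about z gives the same grasp; the last joint's range is limited). The gripper opens to 91 mm and grips with 3 to 60 N. Pads are 32 mm wide; open, the fingers measure 118 mm over their backs; the gripper's body (76 mm by 178 mm) begins 60 mm behind the grasp point.
Start: joints at [67.265, 18.312, 89.639, -0, 72.044, -1.146], TCP at [211.573, 534.678, 213.976] pointing down, gripper open.
Joint ranges: [-177.97, 177.97], [-48.28, 115.42], [12.27, 149.76], [-77.06, 257.06], [2.81, 150.46], [-146.56, 146.56]. Speed limits (degrees/s): [147.25, 147.25, 180, 180, 180, 180].

### API

Orientations are given as [roll, pitch, yaw] about the fixed x, y, z axes, in that order (R = Rz(yaw) Ry(pitch) Rx(roll)).
In Python, from workcell import env gives the robot as it stands.
- The arm moves only by the tool send_rows, never from a script. Its argument "steps" is a list that holds one entry, the list of rows, each a list of 5 numbers: the shift along the tool's x, y, z scaled (see below), then the turn about the tool's z scaled (see below), then the opening, from 0 (shut) to 1 (fully open). In form: [[[dx, dy, dz, yaw, fingers], ...]]. A call has 1 to 5 rows; each row shifts and turns the commanded pose from where the row before left it, along the tool's axes as they then stand; what a row does not reach is not made up. The controller multiplies each number of a shift by 0.04 m and each number of a turn by 0.12 rad. A row lasts 1/12 s, in which the tool goes at most 41.7 mm and 7.16 degrees, less where a joint would pass 70% of its speed; a pose out of reach is approached as far as the arm can. A call with a number of a shift or a turn outside -1 to 1 is refused whole. A call with a gripper value outside its range is refused whole. The fingers move at their own pace and stop on an object; "squeeze" is the grip in N (left out, the last holds). Time passes only in rows, so rows that do not move let the fingers close. It gives the time, the measured TCP pose, the force, the opening and the grip force at its end, in the units of the state.
- env.state(): the state, without advancing time (a new reading comes with each control period).
- env.grab_frame(name): name is "scene" or "side" or "wrist"; returns a dict with "pixels" (400x640x3 uint8, red, green, blue), "depth" (400x640 float32, mm along the optical axis (not along the pixel's ray), 0 where there is no reading), "intrinsics" (3x3 intrinsics, pixels), "cam_to_world" (4x4, takes a point from camera to world coordinates). Camera axes: x right, y down, z forward; pixel columns grow to the right and rows downward; lengths in mm; the calibration is good to about 2 mm. A picture is of the moment at which its call begins.
- env.job_done(): hands the job in; it is judged then, once.
The state is a dict: "time_s": time; "qpos": joint angles; "qvel": joint speeds; "effort": joint torques, N m; "ee_pos": TCP position; "ee_rot": TCP orientation; "force": force on the tool from outside, world axes, zero at the start; "torque": the same for the moment, N m; "gripper_width": finger opening in mm; "gripper_force": force on a finger pad.
Only numpy, scipy, OpenCV 4.12 (cv2) and the standard library are available. Lean on these libraries where they do the work, as an engineer would, in place of code of your own. Each camera call takes 0.05 s, during which the arm holds its last target. There are 200 camera calls.

## Working session

There is one attempt and no reset: what is moved stays moved. The work goes in short steps, Python scripts to look and compute and a tool call to move; the robot and the scene stay as the last step left them, time stands still between calls to the robot, and variables do not carry over. Pictures are saved under pics/ and viewed, at most 10 in all, crops included, and the job is handed in when it is done.

Besides the shell and the picture viewer there is one more tool, called after "Call:" as a command line: name --argument value ..., lists and objects as JSON in quotes. send_rows: Moves the arm, as the interface text tells. Shifts and turns lie within -1 to 1; 1 stands for 0.04 m of shift or 0.12 rad of turn. Its arguments: {"type":"object","properties":{"steps":{"type":"array"},"squeeze":{"type":"number"}},"required":["steps"]}

```bash
mkdir -p pics
cat > h.py <<'E'
import numpy as np, cv2
from workcell import env
def grab(n):
    f=env.grab_frame(n); return f
def save(f,p): cv2.imwrite(p,f["pixels"][:,:,::-1])
def pts(f):
    K=f["intrinsics"];d=f["depth"];v,u=np.indices(d.shape)
    P=np.stack([(u-K[0,2])/K[0,0]*d,(v-K[1,2])/K[1,1]*d,d,np.ones_like(d)],-1)
    return (P@np.array(f["cam_to_world"]).T)[...,:3]
E
python3 - <<'E'
from h import *
for n in("scene","side"):
    f=grab(n);save(f,f"pics/{n}0.png");np.savez(f"{n}0.npz",**f)
    print(np.round(f["cam_to_world"],2).tolist())
    P=pts(f);hsv=cv2.cvtColor(f["pixels"],cv2.COLOR_RGB2HSV)
    for c,lo,hi in(("yellow",(22,120,100),(35,255,255)),("red",(0,150,80),(8,255,255)),("blue",(100,120,50),(125,255,255))):
        m=cv2.inRange(hsv,lo,hi)>0;m&=f["depth"]>0
        if m.sum(): 
            v,u=np.nonzero(m);print(c,m.sum(),u.mean().round(),v.mean().round(),np.median(P[m],0).round(1),np.percentile(P[m],[2,98],axis=0).round().tolist())
s=env.state();print(s["ee_rot"],s["force"],s["time_s"])
E
```

```text
[[-0.82, 0.42, -0.4, 1039.8], [0.58, 0.61, -0.54, 492.56], [0.02, -0.67, -0.74, 1048.46], [0.0, 0.0, 0.0, 1.0]]
yellow 256 397.0 251.0 [515.   45.7 146. ] [[491.0, 34.0, 118.0], [533.0, 49.0, 158.0]]
red 526 510.0 283.0 [230.6 341.6  24.7] [[174.0, -100.0, 12.0], [665.0, 380.0, 287.0]]
blue 1225 396.0 280.0 [536.7  70.7  70.3] [[477.0, 15.0, 10.0], [548.0, 96.0, 103.0]]
[[0.14, 0.91, -0.4, 995.25], [0.99, -0.13, 0.06, -248.99], [0.0, -0.4, -0.91, 1127.21], [0.0, 0.0, 0.0, 1.0]]
yellow 80 403.0 161.0 [514.2  35.7 155.7] [[496.0, 30.0, 150.0], [535.0, 42.0, 160.0]]
red 266 432.0 128.0 [246.9 335.7  25.8] [[182.0, -109.0, 15.0], [664.0, 371.0, 289.0]]
blue 260 402.0 172.0 [525.6  54.3 100.7] [[480.0, 4.0, 97.0], [546.0, 85.0, 104.0]]
[-1.79905768e+02 -1.44914134e-03  1.58413365e+02] [ 0.76488283 -0.37623358 -0.09111408] 0.1
```

View pics/scene0.png

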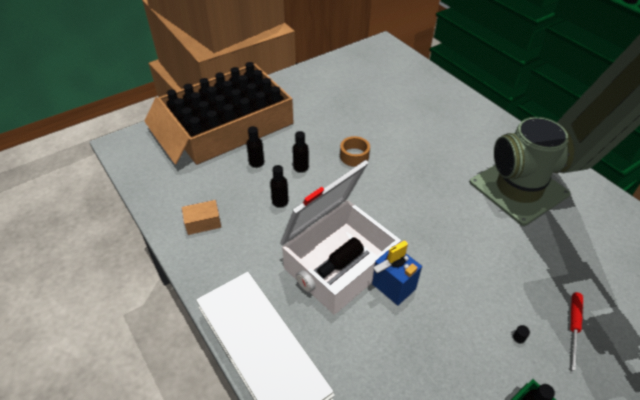

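View pics/side0.png

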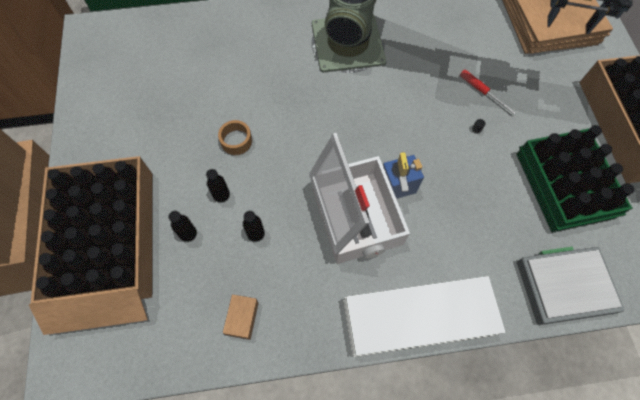

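The scene view shows the open chamber with the red tab at (313,194), the knob at (397,251) and three bottles behind the hinge. The side view has the tab at (363,196), the knob at (403,161) and the bracket at (402,172). Next I'll measure the poses.

```bash
cat > m.py <<'E'
from h import *
import sys
def rect(p): 
    r=cv2.minAreaRect(p[:,:2].astype(np.float32)); return np.round(cv2.boxPoints(r),1).tolist(),np.round(r[0],1),np.round(r[1],1),round(r[2],1)
for n in("scene","side"):
    f=dict(np.load(f"{n}0.npz"));P=pts(f);hsv=cv2.cvtColor(f["pixels"],cv2.COLOR_RGB2HSV);H,S,V=[hsv[...,i] for i in range(3)]
    ok=(f["depth"]>0)&(abs(P[...,0]-590)<200)&(abs(P[...,1]+50)<200)
    z=P[...,2]
    for nm,m in(("rim",ok&(S<60)&(V>120)&(abs(z-90)<4)),("blue",ok&(H>100)&(H<125)&(S>120)&(abs(z-100)<5)),("yel",ok&(H>20)&(H<35)&(S>120)&(z>151)),("red",ok&((H<8)|(H>172))&(S>140)&(z>110))):
        p=P[m]
        if len(p)>5: print(n,nm,len(p),p.mean(0).round(1),rect(p))
        if nm in("red",) and len(p)>5:
            c=p.mean(0);w,E=np.linalg.eigh(np.cov(p.T));print(w.round(1),E.T.round(2).tolist(),np.percentile(p,[2,98],axis=0).round().tolist())
E
python3 m.py
```

```text
scene rim 1028 [587.3 -72.8  89.5] ([[442.70001220703125, 83.5999984741211], [480.20001220703125, -182.10000610351562], [701.0, -151.0], [663.5999755859375, 114.80000305175781]], array([571.9, -33.7]), array([223.1, 268.4]), 8.0)
scene blue 377 [518.5  61.8  99.6] ([[469.5, 87.9000015258789], [481.79998779296875, 3.700000047683716], [550.2000122070312, 13.699999809265137], [538.0, 97.9000015258789]], array([509.9,  50.8]), array([69.2, 85.1]), 8.3)
scene yel 110 [512.2  41.8 155.3] ([[488.20001220703125, 34.5], [532.4000244140625, 32.099998474121094], [533.2000122070312, 47.599998474121094], [489.0, 49.900001525878906]], array([510.7,  41. ]), array([15.4, 44.2]), 87.0)
scene red 137 [645.9 -94.9 281.9] ([[618.0, -89.5999984741211], [618.4000244140625, -102.69999694824219], [667.0999755859375, -101.19999694824219], [666.7000122070312, -88.0999984741211]], array([642.5, -95.4]), array([48.8, 13.1]), 1.7)
[  8.2  22.5 205.7] [[-0.12, 0.99, 0.02], [-0.11, 0.01, -0.99], [-0.99, -0.12, 0.11]] [[621.0, -102.0, 269.0], [667.0, -89.0, 287.0]]
side rim 646 [597.6 -29.3  90.1] ([[439.100006103
[... 311 characters left out ...]
88, 9.199999809265137], [539.4000244140625, 89.5999984741211]], array([513.4,  44.9]), array([64.1, 81.2]), 8.1)
side yel 75 [514.7  35.9 155.9] ([[494.20001220703125, 42.099998474121094], [494.29998779296875, 30.0], [536.0, 30.299999237060547], [535.9000244140625, 42.29999923706055]], array([515.1,  36.2]), array([41.7, 12. ]), 0.3)
side red 139 [ 646.  -103.1  283.5] ([[621.9000244140625, -100.4000015258789], [623.9000244140625, -112.19999694824219], [669.9000244140625, -104.5], [668.0, -92.69999694824219]], array([ 645.9, -102.4]), array([46.7, 12. ]), 9.5)
[  4.   24.7 166.8] [[0.11, -0.82, 0.57], [-0.13, 0.56, 0.82], [-0.99, -0.16, -0.04]] [[624.0, -110.0, 274.0], [667.0, -96.0, 290.0]]
```

Call:
send_rows --steps '[[[0,0,-0.6,-0.87,0],[0,0,-0.6,-0.87,0],[0,0,-0.6,-0.87,0],[0,0,-0.6,-0.87,0],[0,0,-0.6,-0.87,0]]]'

```text
time_s: 0.52
ee_pos: [211.4, 534.3, 334.6]
ee_rot: [-180.0, -0.0, -171.4]
force: [0.8, 1.3, -0.1]
gripper_width: 60.6
gripper_force: 0.0
```

```bash
cat >> h.py <<'E'
from scipy.spatial.transform import Rotation as R
C=np.array([579.5,-77,0]);RC=R.from_euler("z",8.2,degrees=True)
w=lambda p:C+RC.apply(p)
loc=lambda p:RC.inv().apply(np.array(p)-C)
def to(p,world=False):
    s=env.state();T=R.from_euler("xyz",s["ee_rot"],degrees=True)
    d=(p if world else w(p))-s["ee_pos"];print("units",(T.inv().apply(d)/40).round(2),"loc",loc(s["ee_pos"]).round(1),"yaw tool y",T.apply([0,1,0]).round(3),"q",s["qpos"].round(0),"F",s["force"].round(1),"t",s["time_s"])
E
python3 -c "
from h import *
to([60,-75,335])
f=dict(np.load('side0.npz'));P=pts(f);m=(f['pixels'].max(2)<60)&(P[...,2]>115)&(P[...,2]<140)&(P[...,1]<-180)&(P[...,1]>-450)&(P[...,0]>300)
n,l,s,c=cv2.connectedComponentsWithStats(m.astype(np.uint8))
print([(loc(P[l==i].mean(0)).round(),s[i,4]) for i in range(1,n) if s[i,4]>15])"
```

```text
units [ -8.29 -18.38   0.  ] loc [-277.1  657.6  334.6] yaw tool y [-0.15   0.989 -0.001] q [ 67.  16.  76.  -0.  88. -31.] F [ 0.8  1.3 -0.1] t 0.5167
[(array([-154., -332.,  128.]), np.int32(109)), (array([ -21., -269.,  129.]), np.int32(111))]
```

Call:
send_rows --steps '[[[-0.415,-0.92,0,0,0],[-0.415,-0.92,0,0,0],[-0.415,-0.92,0,0,0],[-0.415,-0.92,0,0,0],[-0.415,-0.92,0,0,0]]]'

```text
time_s: 0.93
ee_pos: [320.7, 362.8, 333.6]
ee_rot: [-180.0, -0.0, -171.6]
force: [1.4, 0.2, -0.7]
gripper_width: 27.3
gripper_force: 0.0
```

Call:
send_rows --steps '[[[-0.415,-0.92,0,0,0],[-0.415,-0.92,0,0,0],[-0.415,-0.92,0,0,0],[-0.415,-0.92,0,0,0],[-0.415,-0.92,0,0,0]]]'

```text
time_s: 1.35
ee_pos: [429.5, 192.6, 333.8]
ee_rot: [180.0, -0.0, -171.7]
force: [0.8, 0.4, -0.2]
gripper_width: -0.1
gripper_force: 0.0
```

Call:
send_rows --steps '[[[-0.415,-0.92,0,0,0],[-0.415,-0.92,0,0,0],[-0.415,-0.92,0,0,0],[-0.415,-0.92,0,0,0],[-0.415,-0.92,0,0,0]]]'

```text
time_s: 1.77
ee_pos: [538.3, 22.5, 333.6]
ee_rot: [180.0, -0.0, -171.7]
force: [0.1, 0.2, 0.7]
gripper_width: 0.8
gripper_force: 0.0
```

Call:
send_rows --steps '[[[-0.415,-0.92,0,0,0],[-0.415,-0.92,0,0,0],[-0.415,-0.92,0,0,0],[-0.415,-0.92,0,0,0],[0,0,0,0,0]]]'

```text
time_s: 2.18
ee_pos: [627.4, -117.8, 331.0]
ee_rot: [-179.8, -0.1, -172.0]
force: [-1.4, 0.3, -1.0]
gripper_width: 0.8
gripper_force: 0.0
```

```bash
python3 -c "
from h import *
to([60,-75,277])
f=grab('side');save(f,'pics/side1.png')"
```

```text
units [-0.46 -0.69  1.35] loc [ 41.6 -47.2 331. ] yaw tool y [-0.139  0.99  -0.003] q [ -12.   22.   68.   -0.   90. -110.] F [-1.4  0.3 -1. ] t 2.1833
```

View pics/side1.png

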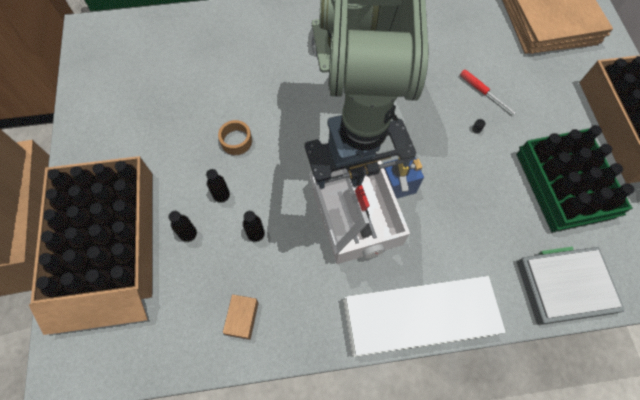

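Side1 shows the gripper above the hinge side, with the tab untouched at (363,196) and the bottles clear. Next I'll go down behind the tab.

Call:
send_rows --steps '[[[-0.23,-0.4,0,0,0],[-0.23,-0.35,0,0,0],[0,0,0.45,0,0],[0,0,0.45,0,0],[0,0,0.45,0,0]]]'

```text
time_s: 2.65
ee_pos: [646.9, -137.4, 279.3]
ee_rot: [180.0, -0.0, -171.6]
force: [-0.3, -0.7, -0.0]
gripper_width: 0.3
gripper_force: 0.0
```

```bash
python3 -c "
from h import *
to([60,-57,277])
a=np.radians(73)
for th in (73,65,57,49,41,33,25,17,9,3,0,-2):
  t=np.radians(th);y=-90+190*np.cos(t)-10*np.sin(t);z=91+190*np.sin(t)+10*np.cos(t);print(th,round(y-13.5),round(z))
"
```

```text
units [-0.05  0.31  0.06] loc [ 58.1 -69.4 279.3] yaw tool y [-0.145  0.989  0.001] q [ -13.   25.   70.    0.   85. -111.] F [-0.3 -0.7 -0. ] t 2.65
73 -58 276
65 -32 267
57 -8 256
49 14 241
41 33 223
33 50 203
25 64 180
17 75 156
9 83 131
3 86 111
0 86 101
-2 87 94
```

Call:
send_rows --steps '[[[0,0.28,0.05,0,0],[0,0.33,0.12,0,0],[0,0.33,0.12,0,0],[0,0.3,0.13,0,0],[0,0.3,0.15,0,0]]]'

```text
time_s: 3.07
ee_pos: [638.4, -75.6, 258.2]
ee_rot: [-180.0, 0.1, -171.6]
force: [-0.4, -0.8, 0.9]
gripper_width: 0.4
gripper_force: 0.6
```

```bash
python3 -c "
from h import *
to([60,14,241])"
```

```text
units [-0.04  0.53  0.43] loc [ 58.5  -7.  258.2] yaw tool y [-0.146  0.989 -0.   ] q [  -8.   23.   76.    0.   81. -106.] F [-0.4 -0.8  0.9] t 3.0667
```

Call:
send_rows --steps '[[[0,0.27,0.2,0,0],[0,0.27,0.2,0,0],[0,0.24,0.23,0,0],[0,0.24,0.23,0,0],[0,0,0,0,0]]]'

```text
time_s: 3.48
ee_pos: [631.0, -35.0, 220.0]
ee_rot: [179.9, -0.3, -171.6]
force: [0.3, -0.9, -0.4]
gripper_width: 0.4
gripper_force: 0.0
```

```bash
python3 -c "
from h import *
to([60,50,203])
f=grab('scene');save({'pixels':cv2.resize(f['pixels'][120:340,200:520],None,fx=2,fy=2)},'pics/scene1.png')"
```

```text
units [-0.08  0.39  0.42] loc [ 57.   34.2 220. ] yaw tool y [-0.146  0.989  0.002] q [  -4.   23.   81.    0.   76. -103.] F [ 0.3 -0.9 -0.4] t 3.4833
```

View pics/scene1.png

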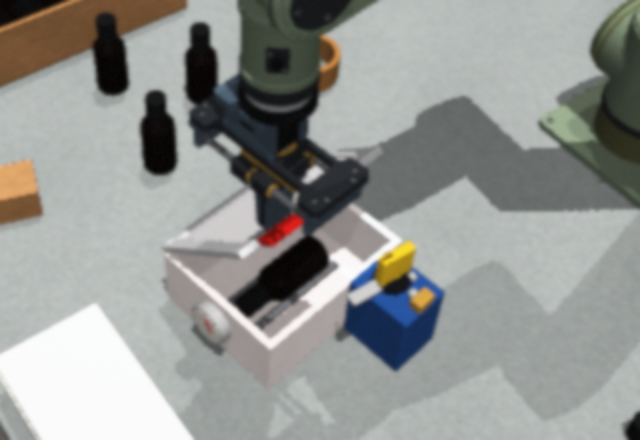

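The crop shows the fingers on the red tab at (282,232), the lid well down and the sample in its cradle. I'll keep following the arc.

Call:
send_rows --steps '[[[0,0.2,0.21,0,0],[0,0.2,0.22,0,0],[0,0.18,0.28,0,0],[0,0.17,0.29,0,0],[0,0.14,0.3,0,0]]]'

```text
time_s: 3.95
ee_pos: [627.4, -1.2, 169.9]
ee_rot: [180.0, 0.0, -171.7]
force: [0.4, -0.6, 0.3]
gripper_width: 0.1
gripper_force: 0.3
```

Call:
send_rows --steps '[[[0,0.14,0.3,0,0],[0,0.1,0.31,0,0],[0,0.1,0.31,0,0],[0,0.04,0.25,0,0],[0,0,0,0,0]]]'

```text
time_s: 4.37
ee_pos: [623.5, 13.6, 121.1]
ee_rot: [179.9, -0.3, -171.7]
force: [0.1, 0.1, 0.4]
gripper_width: 0.7
gripper_force: 0.0
```

```bash
python3 -c "
from h import *
to([60,86,101])"
```

```text
units [-0.09  0.07  0.5 ] loc [ 56.4  83.4 121.1] yaw tool y [-0.145  0.989  0.001] q [  0.  27.  90.   0.  63. -98.] F [0.1 0.1 0.4] t 4.3667
```

Now press down to seat it, gently.

Call:
send_rows --steps '[[[0,0,0.15,0,0],[0,0,0.15,0,0],[0,0,0.12,0,0],[0,0,0.1,0,0],[0,0,0,0,0]]]'

```text
time_s: 4.78
ee_pos: [624.7, 12.9, 102.3]
ee_rot: [180.0, -0.1, -171.7]
force: [0.1, 1.1, -0.9]
gripper_width: 0.8
gripper_force: 0.0
```

```bash
python3 -c "
from h import *
to([60,86,101])"
```

```text
units [-0.06  0.09  0.03] loc [ 57.6  82.5 102.3] yaw tool y [-0.144  0.99   0.   ] q [  0.  28.  92.   0.  61. -98.] F [ 0.1  1.1 -0.9] t 4.7833
```

Call:
send_rows --steps '[[[0,0,0.06,0,0],[0,0,0.05,0,0],[0,0,0,0,0]]]'

```text
time_s: 5.03
ee_pos: [625.5, 12.9, 101.1]
ee_rot: [-180.0, 0.1, -171.7]
force: [-2.9, -0.6, 10.4]
gripper_width: 0.3
gripper_force: 5.3
```

The tip rests at z 101 with 10 N, so the lid is seated. Now I'll lift and look.

Call:
send_rows --steps '[[[0,0,0.04,0,0],[0,0,0,0,0],[0,0,-0.6,0,0],[0,0,-1,0,0.2],[0,0,-1,0,0.55]]]'

```text
time_s: 5.45
ee_pos: [624.3, 12.9, 201.5]
ee_rot: [180.0, -0.2, -171.7]
force: [1.7, 0.2, 0.2]
gripper_width: 11.1
gripper_force: 0.0
```

Call:
send_rows --steps '[[[0.9,0,-0.2,0.3,0.55],[0.9,0,0,0.3,0.55],[0.9,0.35,0,0.3,0.55],[0,0.35,0,0.3,0.55],[0,0,0,0,0.55]]]'

```text
time_s: 5.87
ee_pos: [514.4, 30.5, 209.8]
ee_rot: [179.9, 0.0, -179.9]
force: [1.5, -0.3, 0.6]
gripper_width: 44.3
gripper_force: 0.0
```

```bash
python3 -c "
from h import *
to([-50,124,170])
for n in('wrist','side','scene'):
    f=grab(n);np.savez(n+'1.npz',**f);P=pts(f);hsv=cv2.cvtColor(f['pixels'],cv2.COLOR_RGB2HSV);H,S=hsv[...,0],hsv[...,1]
    m=(H>20)&(H<35)&(S>120)&(P[...,2]>150)&(P[...,2]<165)&(f['depth']>0)&(abs(P[...,0]-512)<80)&(abs(P[...,1]-38)<80);p=P[m]
    if len(p)>20:
        r=cv2.minAreaRect(p[:,:2].astype(np.float32));print(n,len(p),p.mean(0).round(1),np.round(r[0],1),np.round(r[1],1),r[2])
    m=((H<8)|(H>172))&(S>140)&(abs(P[...,0]-620)<60)&(abs(P[...,1]-30)<60)
    if m.any():print(n,'tab',P[m].mean(0).round(1))
    if n=='wrist':save(f,'pics/wrist1.png')
"
```

```text
units [0.05 0.2  1.  ] loc [-49.1 115.7 209.8] yaw tool y [-0.001  1.     0.001] q [  2.  13.  98.   0.  69. -88.] F [ 1.5 -0.3  0.6] t 5.8667
wrist 1254 [510.8  38.5 156.1] [513.2  38.6] [13.9 44.8] 87.3228988647461
wrist tab [627.2  32.3 101.5]
side 34 [506.9  35.6 156. ] [508.9  35.9] [10.4 25.8] 87.55561065673828
side tab [627.2  30.7 101.8]
scene 111 [512.   41.4 155. ] [510.9  40.9] [14.9 45.7] 86.47652435302734
scene tab [624.2  35.2 100.3]
```

View pics/wrist1.png

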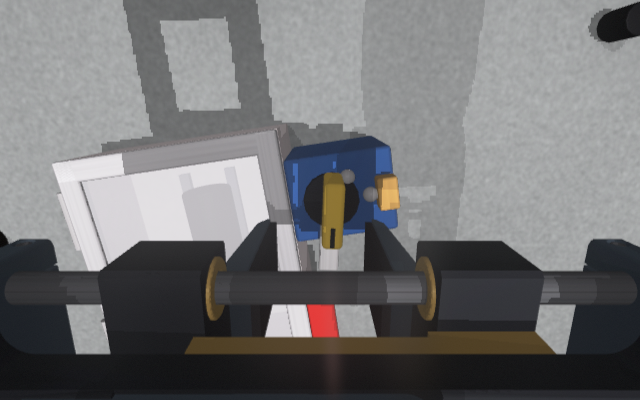

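The wrist view shows the lid shut, with the tab at (325,320), and the yellow bar at (333,210) between the fingers. Now I'll align and go down.

Call:
send_rows --steps '[[[0.03,0.2,0,0.39,0.5],[0,0,0.6,0,0.5],[0,0,0.6,0,0.5],[0,0,0.5,0,0.5],[0,0,0.4,0,0.5]]]'

```text
time_s: 6.43
ee_pos: [515.8, 36.6, 123.3]
ee_rot: [-180.0, -0.1, 177.4]
force: [0.8, 0.3, 0.2]
gripper_width: 45.8
gripper_force: 0.0
```

```bash
python3 -c "
from h import *
to(np.array([513.1,38.6,125]),True)"
```

```text
units [ 0.07  0.05 -0.04] loc [-46.9 121.6 123.3] yaw tool y [ 0.045  0.999 -0.   ] q [  3.  18. 105.  -0.  58. -85.] F [0.8 0.3 0.2] t 6.4333
```

Call:
send_rows --squeeze 25 --steps '[[[0.06,0.05,0,0,0.5],[0,0,0,0,0],[0,0,0,0,0],[0,0,0,0,0],[0,0,0,0,0]]]'

```text
time_s: 6.85
ee_pos: [513.8, 39.3, 126.3]
ee_rot: [180.0, 0.1, 177.4]
force: [0.3, 0.5, 0.4]
gripper_width: 22.0
gripper_force: 0.0
```

Call:
send_rows --steps '[[[0,0,0,0,0],[0,0,0,0,0]]]'

```text
time_s: 7.02
ee_pos: [513.4, 39.0, 126.1]
ee_rot: [-180.0, 0.1, 177.4]
force: [-0.1, -0.9, 1.9]
gripper_width: 13.9
gripper_force: 25.0
```

```bash
python3 -c "
from h import *
to(np.array([513.1,38.6,125]),True)"
```

```text
units [ 0.01 -0.01  0.03] loc [-48.9 124.2 126.1] yaw tool y [ 0.045  0.999 -0.001] q [  3.  17. 105.  -0.  58. -84.] F [-0.1 -0.9  1.9] t 7.0167
```

Call:
send_rows --squeeze 50 --steps '[[[0,0,0,0.3,0],[0,0,0,0.6,0],[0,0,0,0.6,0],[0,0,0,0.6,0],[0,0,0,0.6,0]]]'

```text
time_s: 7.43
ee_pos: [513.4, 39.0, 126.0]
ee_rot: [180.0, 0.1, 158.6]
force: [-0.2, -0.7, 3.6]
gripper_width: 13.7
gripper_force: 50.0
```

Call:
send_rows --steps '[[[0,0,0,0.6,0],[0,0,0,0.6,0],[0,0,0,0.6,0],[0,0,0,0.6,0],[0,0,0,0,0]]]'

```text
time_s: 7.85
ee_pos: [513.3, 38.9, 126.0]
ee_rot: [180.0, 0.1, 142.3]
force: [-0.5, -1.9, 4.8]
gripper_width: 13.7
gripper_force: 50.0
```

Call:
send_rows --steps '[[[0,0,0,0.6,0],[0,0,0,0.6,0],[0,0,0,0.6,0],[0,0,0,0.6,0],[0,0,0,0.6,0]]]'

```text
time_s: 8.27
ee_pos: [513.4, 38.9, 126.0]
ee_rot: [179.9, 0.1, 121.6]
force: [-0.5, -1.1, 0.7]
gripper_width: 13.7
gripper_force: 50.0
```

Call:
send_rows --steps '[[[0,0,0,0.6,0],[0,0,0,0.6,0],[0,0,0,0.6,0],[0,0,0,0.6,0],[0,0,0,0,0]]]'

```text
time_s: 8.68
ee_pos: [513.4, 39.0, 126.0]
ee_rot: [179.9, 0.1, 105.2]
force: [-0.8, -2.3, 5.7]
gripper_width: 13.5
gripper_force: 50.0
```

```bash
python3 -c "
from h import *
to(np.array([513.1,38.6,125]),True);print(env.state()['torque'],env.state()['ee_rot'])"
```

```text
units [-0.01 -0.01  0.03] loc [-48.9 124.2 126. ] yaw tool y [0.965 0.263 0.002] q [  3.  17. 105.  -0.  58. -12.] F [-0.8 -2.3  5.7] t 8.6833
[-0.56993821  0.13813052 -0.02413155] [1.79910034e+02 6.36068003e-02 1.05230314e+02]
```

Call:
send_rows --steps '[[[0,0,0,0.4,0],[0,0,0,0.4,0],[0,0,0,0.2,0],[0,0,0,0,0]]]'

```text
time_s: 9.02
ee_pos: [513.4, 38.9, 126.0]
ee_rot: [179.9, 0.1, 98.5]
force: [0.1, -2.1, 4.9]
gripper_width: 14.1
gripper_force: 50.0
```

```bash
python3 -c "
from h import *
print(env.state()['torque'],env.state()['ee_rot'])"
```

```text
[-0.61816662  0.14243963 -0.01930132] [1.79906328e+02 5.25097552e-02 9.84719308e+01]
```

Turned 79° and close to the stop. I'll open, retreat straight up and check.

Call:
send_rows --steps '[[[0,0,0,0,0.4],[0,0,0,0,0.4],[0,0,0,0,0.4],[0,0,-0.4,0,0.4],[0,0,-0.8,0,0.4]]]'

```text
time_s: 9.43
ee_pos: [509.9, 39.4, 169.9]
ee_rot: [-179.5, -0.1, 98.4]
force: [0.4, 0.4, -0.8]
gripper_width: 36.5
gripper_force: 0.0
```

Call:
send_rows --steps '[[[0,0,-0.9,0,0.4],[0,0,-0.9,0,0.4],[0.9,0,-0.3,0,0.4],[0.9,0,0,0,0.4],[0.9,0,0,0,0.4]]]'

```text
time_s: 9.85
ee_pos: [497.5, 147.3, 258.4]
ee_rot: [179.8, -0.1, 98.3]
force: [0.9, -0.4, 0.9]
gripper_width: 36.6
gripper_force: 0.0
```

```bash
python3 -c "
from h import *
to([-50,124,170])
f=grab('side')
P=pts(f);hsv=cv2.cvtColor(f['pixels'],cv2.COLOR_RGB2HSV);H,S=hsv[...,0],hsv[...,1]
m=(H>20)&(H<35)&(S>120)&(P[...,2]>150)&(P[...,2]<165)
r=cv2.minAreaRect(P[m][:,:2].astype(np.float32)) if m.sum()>5 else 0;print(r)
m=((H<8)|(H>172))&(S>140)&(abs(P[...,0]-620)<60)&(abs(P[...,1]-30)<60);print(P[m].mean(0))
g=grab('scene')
save({'pixels':np.vstack([cv2.resize(x['pixels'][a:a+150,b:b+320],None,fx=2,fy=2) for x,a,b in((f,120,160),(g,160,230))])},'pics/end.png')"
```

```text
units [-2.74 -0.03  2.21] loc [-49.2 233.7 258.4] yaw tool y [0.99  0.144 0.003] q [15. 12. 92.  0. 76.  7.] F [ 0.9 -0.4  0.9] t 9.85
((516.24951171875, 38.775634765625), (12.088088989257812, 41.22846984863281), 6.386470317840576)
[626.56834939  30.78594094 101.7431955 ]
```

View pics/end.png

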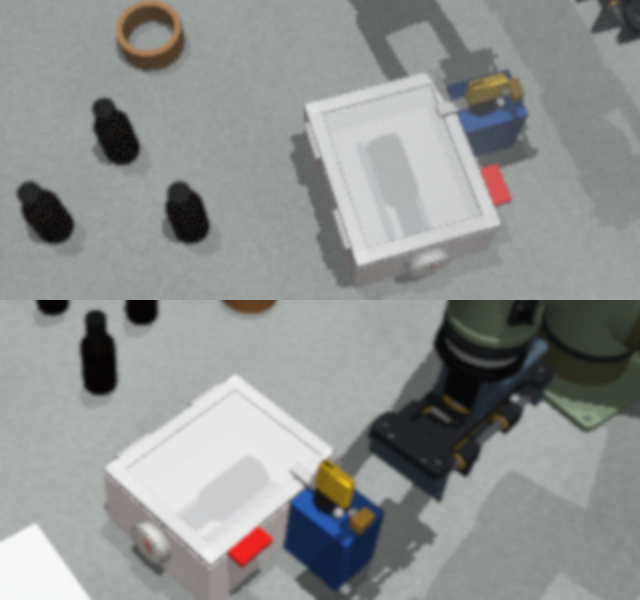

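The lid is flush. The dog lies over its edge, at (450,108) in the top crop and (305,475) in the lower one. The sample is in its cradle, the bottles are standing, and the arm is clear.

```bash
python3 -c "
from workcell import env
print(env.job_done())"
```

```text
the job is handed in; nothing more can be done
None
```

The lid is fully shut and the latch knob is turned about 79°, past its detent, with the steel dog across the lid; the sample is still in its cradle, the bottles are standing, and the job is handed in.

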